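# Weigh two plaster finials and keep the solid one

## Task

One of the two round plaster finials has an air pocket inside and is lighter, though they look alike. Stand one upright on each pan of the balance, let go of both and wait until it has settled; then take the finial on the side that drops and stand it upright in the plywood tray, leaving the other on its pan. Set them down gently, without dropping them: plaster chips.

Things in the scene. Friction and masses are not known exactly. Their poses are not given: they have to be found in the camera images.
- finial_a: one of two look-alike round white plaster finials on the bench, front right; 56 mm tall: foot disc 50 mm across and 12 mm high, then a straight round body 38 mm across up to 44 mm, then a low dome. 60 to 180 g; the heavier weighs at least 1.5 times the other, which one only weighing shows. Origin: centre of the underside, z up its axis
- finial_b: the other plaster finial, same shape and size as finial_a
- beam: beam of a fixed grey pan balance. Origin on the pivot, midway between the pans, 90 mm above the bench; x = horizontal pivot axis, y along the beam. Pan centres at y = +120 and -120 mm here, pan floors at z = 0; pans 90 mm wide inside, 98 outside, rims 6 mm above the floor. Tilts in one piece with its pans, damped, up to 7 degrees (14 mm at a pan) each way; about level when empty
- tray: low square plywood tray fixed to the bench, 130 x 130 mm outside, walls 5 mm thick and 25 mm high, floor 5 mm thick. Origin: centre of the underside; x and y along its sides, z up

How it is judged (in metres and radians):
On the way:
1. one finial stands free on each pan, both let go, and the balance has tipped and settled ((((x of finial_a in the frame of beam between -0.024 and 0.024 m and y of finial_a in the frame of beam between 0.096 and 0.144 m and z of finial_a in the frame of beam between -0.006 and 0.006 m and angle between the z axis of finial_a and the z axis of beam, either way round below 0.15 rad) and (x of finial_b in the frame of beam between -0.024 and 0.024 m and y of finial_b in the frame of beam between -0.144 and -0.096 m and z of finial_b in the frame of beam between -0.006 and 0.006 m and angle between the z axis of finial_b and the z axis of beam, either way round below 0.15 rad)) or ((x of finial_a in the frame of beam between -0.024 and 0.024 m and y of finial_a in the frame of beam between -0.144 and -0.096 m and z of finial_a in the frame of beam between -0.006 and 0.006 m and angle between the z axis of finial_a and the z axis of beam, either way round below 0.15 rad) and (x of finial_b in the frame of beam between -0.024 and 0.024 m and y of finial_b in the frame of beam between 0.096 and 0.144 m and z of finial_b in the frame of beam between -0.006 and 0.006 m and angle between the z axis of finial_b and the z axis of beam, either way round below 0.15 rad))) and (angle between beam's own y axis and vertical below 1.5108 rad or angle between beam's own y axis and vertical above 1.6308 rad) and angular speed of beam below 0.1 rad/s and contact force between the fingers and finial_a below 0.05 N and contact force between the fingers and finial_b below 0.05 N and contact force between the fingers and beam below 0.05 N), for 0.3 s.
At the end, for the whole second after the job is handed in: The heavier finial (the one whose pan dropped; it presses on the tray with more than 1.1 N, the lighter one with less than 0.9 N) stands upright (within about 8 degrees) on the floor of the tray, inside its walls; the lighter one still stands on its pan, inside the rim; both are let go and at rest (((x of finial_b in the frame of tray between -0.042 and 0.042 m and y of finial_b in the frame of tray between -0.042 and 0.042 m and z of finial_b in the frame of tray between 0.001 and 0.009 m and angle between finial_b's own z axis and vertical below 0.15 rad and ((x of finial_a in the frame of beam between -0.024 and 0.024 m and y of finial_a in the frame of beam between 0.096 and 0.144 m and z of finial_a in the frame of beam between -0.006 and 0.006 m and angle between the z axis of finial_a and the z axis of beam, either way round below 0.15 rad) or (x of finial_a in the frame of beam between -0.024 and 0.024 m and y of finial_a in the frame of beam between -0.144 and -0.096 m and z of finial_a in the frame of beam between -0.006 and 0.006 m and angle between the z axis of finial_a and the z axis of beam, either way round below 0.15 rad)) and contact force between finial_b and tray above 1.1 N) or (x of finial_a in the frame of tray between -0.042 and 0.042 m and y of finial_a in the frame of tray between -0.042 and 0.042 m and z of finial_a in the frame of tray between 0.001 and 0.009 m and angle between finial_a's own z axis and vertical below 0.15 rad and ((x of finial_b in the frame of beam between -0.024 and 0.024 m and y of finial_b in the frame of beam between 0.096 and 0.144 m and z of finial_b in the frame of beam between -0.006 and 0.006 m and angle between the z axis of finial_b and the z axis of beam, either way round below 0.15 rad) or (x of finial_b in the frame of beam between -0.024 and 0.024 m and y of finial_b in the frame of beam between -0.144 and -0.096 m and z of finial_b in the frame of beam between -0.006 and 0.006 m and angle between the z axis of finial_b and the z axis of beam, either way round below 0.15 rad)) and contact force between finial_a and tray above 1.1 N)) and contact force between the fingers and finial_a below 0.05 N and contact force between the fingers and finial_b below 0.05 N and linear speed of each of finial_a, finial_b below 0.03 m/s); the robot touches nothing.
It fails at once if a finial is dropped (falls free faster than 0.8 m/s, a drop of more than about 30 mm) ((linear speed of finial_a above 0.8 m/s and contact force between the fingers and finial_a below 0.05 N) or (linear speed of finial_b above 0.8 m/s and contact force between the fingers and finial_b below 0.05 N)).
It also fails if it takes over 72 s, if anything falls off the work surface, if the arm or the gripper's body presses on something with over 40 N, if the wrist force passes 120 N, or if a joint passes its speed limit or range.

## Robot

A 7-joint arm with a two-finger parallel gripper is mounted at the origin on the work surface. World frame = base frame: x ahead of the robot, y to its left, z up, the work surface at z = 0. Lengths are in mm, angles in rad, forces in N, time in s.
With the tool pointing down it reaches from about 375 to 925 mm from the base axis. Payload 3.1 kg.
Tool frame: the origin (TCP) lies at the very end of the fingers, on their centre line; the grasp point (between the pads) lies robot.hold_point_z behind it (robot.hold_point_z is the distance from the TCP to the grasp point, in mm); z points along the fingers, y is the line along which they close (so a half turn about z gives the same grasp; the last joint's range is limited). The gripper opens to 85 mm and grips with 20 to 120 N. Pads are 22 mm wide; open, the fingers measure 114 mm over their backs; the gripper's body (76 mm by 85 mm) begins 54 mm behind the grasp point. The pads swing forward as they close: fully open they stand 13 mm farther back than shut.
Start: joints at [1.171, 0.383, 0.044, 1.598, -0.018, 1.161, -0.05], TCP at [193.225, -620.618, 231.269] pointing down, gripper open.
Joint ranges: [-2.61, 2.61], [-0.41, 2.15], [-1.48, 1.57], [0, 2.5], [-1.57, 4.71], [0.05, 1.97], [-2.85, 2.85]. Speed limits (rad/s): [2.79, 2.79, 3.14, 3.14, 3.14, 3.14, 3.14].

## Interface

Orientations are given as a rotation vector (axis times angle).
In Python, from station import robot gives the robot as it stands. The module is installed in compiled form; this text tells all that it offers.
- The arm moves only by the tool play_rows, never from a script. Its argument "commands" is a list of rows, each a list of 4 numbers: the shift along the tool's x, y, z in mm, then the turn about the tool's z in rad. A call has 1 to 12 rows; each row is the pose to reach, as a shift and turn from the pose commanded when the call began, along the tool's axes at that moment; what a row does not reach only later rows make up. A row lasts 1/8 s, in which the tool goes at most 62.5 mm and 10.7 degrees, less where a joint would pass 70% of its speed; a pose out of reach is approached as far as the arm can. A call with a gripper value outside its range is refused whole. "gripper" is the opening, from -1 (shut) to 1 (fully open), set as the call begins (left out, the last holds). The fingers move at their own pace and stop on an object; "grip_force" is the grip in N (left out, the last holds). Time passes only in rows, so rows that repeat a pose let the fingers close. It gives the time, the measured TCP pose, the force, the opening and the grip force at its end, in the units of the state.
- robot.read_state(): the state, without advancing time (a new reading comes with each control period).
- robot.camera(name): name is "scene" or "top" or "wrist"; returns (picture, depth): 384x512x3 uint8, red, green, blue; 384x512 float32, mm along the optical axis (not along the pixel's ray), 0 where there is no reading.
- robot.calibration(name): a dict with "K" (3x3 intrinsics, pixels), "dist_coeffs" ([k1, k2, p1, p2, k3] as OpenCV has them; the pictures are not rectified), "position" and "rotation" of the camera in the world. Camera axes: x right, y down, z forward; pixel columns grow to the right and rows downward; lengths in mm; the calibration is good to about 2 mm. A picture is of the moment at which its call begins: read the wrist's pose just before it. calibration takes no time and is no camera call; for the wrist camera it gives the pose at the moment of the call.
- robot.sign_off(): hands the job in; it is judged then, once.
The state is a dict: "clock": time; "joints": joint angles; "qvel": joint speeds; "joint_efforts": joint torques, N m; "position": TCP position; "orientation": TCP orientation; "force": force on the tool from outside, world axes, zero at the start; "torque": the same for the moment, N m; "opening": finger opening in mm; "grasp_force": force on a finger pad.
Only numpy, scipy, OpenCV 4.12 (cv2) and the standard library are available. Lean on these libraries where they do the work, as an engineer would, in place of code of your own. Each camera call takes 0.05 s, during which the arm holds its last target. There are 200 camera calls.

## Working session

There is one attempt and no reset: what is moved stays moved. The work goes in short steps, Python scripts to look and compute and a tool call to move; the robot and the scene stay as the last step left them, time stands still between calls to the robot, and variables do not carry over. Pictures are saved under pics/ and viewed, at most 10 in all, crops included, and the job is handed in when it is done.

Besides the shell and the picture viewer there is one more tool, called after ">>>" by a JSON object that holds its "op" and its "data", one argument or row to a line. play_rows: Moves the arm, as the interface text tells. Its arguments: {"type":"object","properties":{"commands":{"type":"array"},"gripper":{"type":"number"},"grip_force":{"type":"number"}},"required":["commands"]}

```bash
mkdir -p pics; cat > h.py <<'E'
import numpy as np, cv2
from scipy.spatial.transform import Rotation as R
from station import robot
def pts(name):
    cal=robot.calibration(name); im,d=robot.camera(name)
    K=np.array(cal["K"]);D=np.array(cal["dist_coeffs"],float)
    v,u=np.mgrid[0:384,0:512]
    uv=cv2.undistortPoints(np.stack([u,v],-1).reshape(-1,1,2).astype(float),K,D).reshape(384,512,2)
    rot=np.array(cal["rotation"],float); rot=rot if rot.shape==(3,3) else R.from_rotvec(rot).as_matrix()
    P=np.dstack([uv*d[...,None],d])@rot.T+np.array(cal["position"])
    P[d==0]=np.nan
    return im,P
def save(im,n): cv2.imwrite(f"pics/{n}.png",im[...,::-1])
E
python3 - <<'E'
from h import *
s=robot.read_state();print(s["clock"],s["position"],s["orientation"],s["opening"],robot.hold_point_z)
a,P=pts("top");b,Q=pts("scene");np.save("top.npy",P);np.save("topim.npy",a)
save(np.vstack([a,b])[::1],"both")
for r in range(20,384,40): print([tuple(np.round(P[r,c]).astype(int)) if np.isfinite(P[r,c,0]) else 0 for c in range(20,512,80)])
E
```

```text
0.0 [ 192.89363824 -619.68776274  229.83630127] [-3.10322215e+00 -4.71975467e-01  8.84251635e-04] 85.47672110276729 18.700000000000003
[(np.int64(901), np.int64(490), np.int64(91)), (np.int64(1450), np.int64(668), np.int64(-746)), (np.int64(1449), np.int64(318), np.int64(-747)), (np.int64(1461), np.int64(-17), np.int64(-748)), (np.int64(1483), np.int64(-352), np.int64(-749)), (np.int64(1516), np.int64(-702), np.int64(-746)), (np.int64(1575), np.int64(-1095), np.int64(-749))]
[(np.int64(837), np.int64(509), np.int64(22)), (np.int64(845), np.int64(319), np.int64(3)), (np.int64(848), np.int64(137), np.int64(1)), (np.int64(854), np.int64(-40), np.int64(1)), (np.int64(866), np.int64(-216), np.int64(-1)), (np.int64(882), np.int64(-400), np.int64(-2)), (np.int64(904), np.int64(-602), np.int64(1))]
[(np.int64(738), np.int64(487), np.int64(20)), (np.int64(748), np.int64(305), np.int64(0)), (np.int64(752), np.int64(127), np.int64(0)), (np.int64(755), np.int64(-44), np.int64(10)), (np.int64(769), np.int64(-215), np.int64(-1)), (np.int64(782), np.int64(-393), np.int64(-2)), (np.int64(779), np.in
[... 1567 characters left out ...]
p.int64(2)), (np.int64(356), np.int64(-558), np.int64(-2))]
[(np.int64(227), np.int64(419), np.int64(0)), (np.int64(247), np.int64(245), np.int64(4)), (np.int64(259), np.int64(87), np.int64(-4)), (np.int64(268), np.int64(-67), np.int64(-1)), (np.int64(274), np.int64(-222), np.int64(-3)), (np.int64(277), np.int64(-382), np.int64(1)), (np.int64(274), np.int64(-559), np.int64(-2))]
[(np.int64(145), np.int64(413), np.int64(2)), (np.int64(168), np.int64(240), np.int64(2)), (np.int64(182), np.int64(82), np.int64(0)), (np.int64(192), np.int64(-71), np.int64(1)), (np.int64(198), np.int64(-224), np.int64(1)), (np.int64(198), np.int64(-385), np.int64(-2)), (np.int64(192), np.int64(-561), np.int64(0))]
```

```bash
python3 -c "
import cv2;i=cv2.imread('pics/both.png');cv2.imwrite('pics/b2.png',cv2.hconcat([i[:384],i[384:]])[:, :][::1]) ;j=cv2.imread('pics/b2.png');cv2.imwrite('pics/b2.png',cv2.resize(j,(800,300)))"
```

```text
(no output)
```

View pics/b2.png

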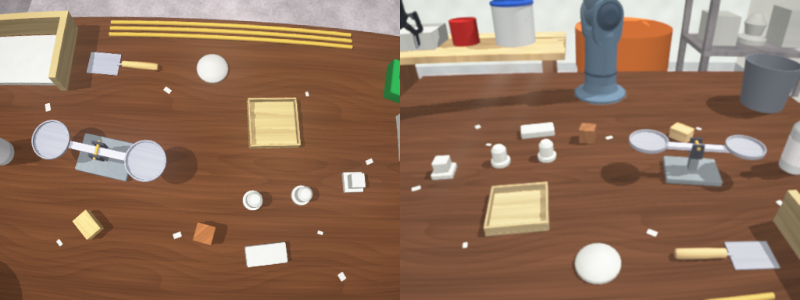

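The left half (top view) shows two round finials at about (252,200) and (302,195), with a square decoy at (353,182). The pans are at (50,140) and (145,160), and the tray is at (274,122).

```bash
python3 - <<'E'
from h import *
P=np.load("top.npy");z=P[...,2]
def reg(cx,cy,r,lo,hi):
    m=(np.hypot(P[...,0]-cx,P[...,1]-cy)<r)&(z>lo)&(z<hi); return P[m]
for n,(u,v) in dict(f1=(252,200),f2=(302,195),sq=(353,182)).items():
    c=P[int(v*1.28),int(u*1.28)];
    for _ in range(3):
        q=reg(c[0],c[1],35,30,80); e,rad=cv2.minEnclosingCircle(q[:,:2].astype(np.float32)); c=(np.nanpercentile(q[:,:2],2,axis=0)+np.nanpercentile(q[:,:2],98,axis=0))/2
    print(n,c,e,rad,np.percentile(q[:,2],95),len(q))
for n,(u,v) in dict(pL=(50,140),pR=(145,160)).items():
    c=P[int(v*1.28),int(u*1.28)];
    for _ in range(4):
        q=reg(c[0],c[1],54,75,120); c=(np.nanpercentile(q[:,:2],1,axis=0)+np.nanpercentile(q[:,:2],99,axis=0))/2
    e,rad=cv2.minEnclosingCircle(q[:,:2].astype(np.float32));i=q[np.hypot(*(q[:,:2]-c).T)<35]
    print(n,c,e,rad,np.median(i[:,2]))
c=P[int(122*1.28),int(274*1.28)]; q=reg(c[0],c[1],100,15,35)
print("tray",cv2.minAreaRect(q[:,:2].astype(np.float32)),np.median(q[:,2]))
E
```

```text
f1 [ 434.8408316  -180.86592259] (434.76617431640625, -181.6065673828125) 19.147480010986328 56.03846508853344 343
f2 [ 452.15348041 -303.31486526] (452.1300048828125, -304.3404235839844) 19.28644561767578 55.48228849333037 323
sq [ 490.60974242 -443.84564906] (491.6785583496094, -444.3160705566406) 24.29201316833496 46.25357800031029 370
pL [546.31615234 312.85393238] (544.3919067382812, 313.10247802734375) 53.35038757324219 90.81650719577374
pR [506.13040004  79.96257321] (505.6954345703125, 81.97771453857422) 51.76083755493164 90.45483328783087
tray ((638.1083374023438, -231.37921142578125), (131.55319213867188, 132.0431365966797), 4.065878391265869) 24.169263594089216
```

>>> {"op": "play_rows", "data": {
  "commands": [
    [36,-35,0,-0.11],
    [72,-69,0,-0.22],
    [108,-104,10,-0.33],
    [145,-139,30,-0.44],
    [181,-174,50,-0.55],
    [217,-208,70,-0.66],
    [253,-243,90,-0.77],
    [289,-278,100,-0.88],
    [325,-313,110,-0.99],
    [361,-347,120,-1.1],
    [361,-347,120,-1.1],
    [361,-347,120,-1.1]
  ],
  "gripper": 0.65
}}

```text
clock: 1.6
position: [434.2, -182.2, 111.0]
orientation: [-2.401, -2.025, 0.001]
force: [0.3, -0.1, 0.2]
opening: 70.3
grasp_force: 0.0
```

```bash
cat > go.py <<'E'
import sys
from h import *
s=robot.read_state();M=R.from_rotvec(s["orientation"]).as_matrix()
print(s["clock"],np.round(s["position"],1),"force",np.round(s["force"],2),"open",s["opening"],s["grasp_force"],"\n",np.round(M,3))
for a in sys.argv[1:]:
    t=np.array(eval(a),float); print(t,"->",np.round(M.T@(t-s["position"]),1))
E
python3 go.py 435,-181,16 452,-304,16
```

```text
1.6 [ 434.2 -182.2  111. ] force [ 0.31 -0.05  0.24] open 70.31201150556765 0.0 
 [[ 0.168  0.986 -0.001]
 [ 0.986 -0.168 -0.   ]
 [-0.    -0.001 -1.   ]]
[ 435. -181.   16.] -> [ 1.4  0.7 95. ]
[ 452. -304.   16.] -> [-117.    38.1   95. ]
```

>>> {"op": "play_rows", "data": {
  "commands": [
    [1,0,25,0],
    [1,0,50,0],
    [1,0,75,0],
    [1,0,88,0],
    [1,0,95,0],
    [1,0,95,0]
  ]
}}

```text
clock: 2.35
position: [434.9, -181.5, 16.3]
orientation: [2.402, 2.025, -0.0]
force: [0.3, 0.8, -0.8]
opening: 70.5
grasp_force: 0.0
```

>>> {"op": "play_rows", "data": {
  "commands": [
    [0,0,0,0],
    [0,0,0,0],
    [0,0,0,0],
    [0,0,0,0],
    [0,0,0,0],
    [0,0,0,0]
  ],
  "gripper": -1,
  "grip_force": 30
}}

```text
clock: 3.1
position: [435.8, -181.3, 17.2]
orientation: [2.4, 2.025, 0.001]
force: [-0.6, 0.5, 6.1]
opening: 36.8
grasp_force: 30.1
```

>>> {"op": "play_rows", "data": {
  "commands": [
    [0,0,-30,0],
    [0,0,-70,0],
    [40,0,-110,0],
    [90,4,-145,0],
    [145,8,-145,0],
    [200,12,-145,0],
    [260,14,-145,0],
    [320,18,-145,0],
    [375,20,-145,0],
    [430,22,-145,0],
    [475,25,-145,0],
    [509,26,-145,0]
  ]
}}

```text
clock: 4.6
position: [545.4, 318.6, 160.4]
orientation: [-2.398, -2.027, 0.001]
force: [-0.4, 0.7, -1.3]
opening: 36.6
grasp_force: 31.0
```

>>> {"op": "play_rows", "data": {
  "commands": [
    [0,0,0,0],
    [0,0,0,0],
    [0,0,15,0]
  ]
}}

```text
clock: 4.97
position: [547.5, 314.9, 146.7]
orientation: [2.402, 2.022, 0.003]
force: [-0.0, 0.2, -1.0]
opening: 36.7
grasp_force: 31.1
```

```bash
python3 go.py 546.5,315,107; python3 - <<'E'
from h import *
a,P=pts("scene");save(cv2.resize(a[100:260,200:512],(780,400)),"s1")
E
```

```text
4.975 [547.5 314.9 146.7] force [-0.01  0.16 -1.03] open 36.70397238684394 31.067569870501757 
 [[ 0.171  0.985  0.003]
 [ 0.985 -0.171 -0.   ]
 [ 0.     0.003 -1.   ]]
[546.5 315.  107. ] -> [-0.1 -1.1 39.7]
```

View pics/s1.png

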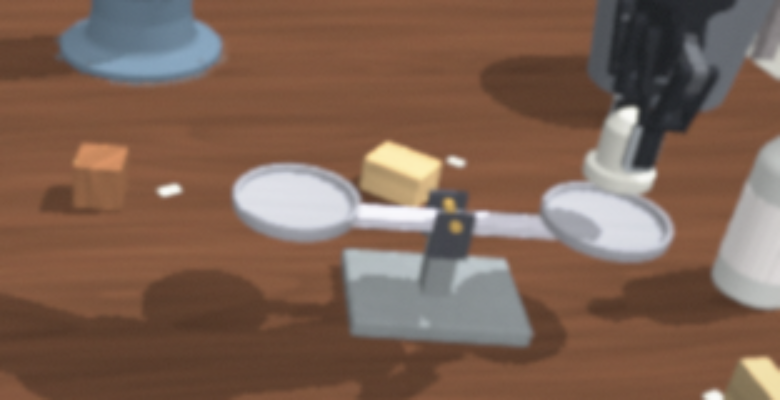

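The finial hangs upright at (618,170), over the far pan at (607,220). I'll lower it now.

>>> {"op": "play_rows", "data": {
  "commands": [
    [0,0,12,0],
    [0,-1,22,0],
    [0,-1,30,0],
    [0,-1,36,0],
    [0,-1,40,0],
    [0,-1,43,0],
    [0,-1,45,0],
    [0,-1,45,0]
  ]
}}

```text
clock: 6.02
position: [545.2, 316.5, 101.3]
orientation: [2.401, 2.026, 0.0]
force: [0.4, 0.9, -0.3]
opening: 37.2
grasp_force: 31.0
```

>>> {"op": "play_rows", "data": {
  "commands": [
    [0,0,0,0],
    [0,0,0,0],
    [0,0,0,0],
    [0,0,0,0]
  ],
  "gripper": 0.32
}}

```text
clock: 6.52
position: [545.3, 316.6, 101.5]
orientation: [2.401, 2.026, 0.001]
force: [-0.3, -0.7, -0.2]
opening: 56.3
grasp_force: 0.0
```

>>> {"op": "play_rows", "data": {
  "commands": [
    [0,0,-15,0],
    [0,0,-40,0],
    [0,0,-70,0],
    [0,0,-90,0],
    [0,0,-90,0]
  ]
}}

```text
clock: 7.15
position: [546.4, 317.7, 194.0]
orientation: [2.4, 2.025, 0.008]
force: [-0.1, -0.1, -0.9]
opening: 56.3
grasp_force: 0.0
```

```bash
python3 go.py 452,-304,16; python3 - <<'E'
from h import *
a,P=pts("scene");save(cv2.resize(a[100:260,200:512],(780,400)),"s2")
E
```

```text
7.15 [546.4 317.7 194. ] force [-0.14 -0.11 -0.87] open 56.33258352823359 0.0 
 [[ 0.168  0.986  0.004]
 [ 0.986 -0.168  0.002]
 [ 0.003  0.004 -1.   ]]
[ 452. -304.   16.] -> [-629.2   10.8  176.1]
```

View pics/s2.png

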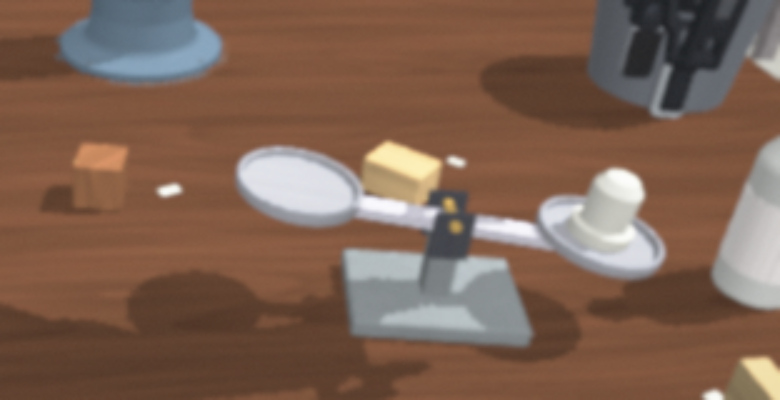

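The finial stands at (607,220) on the far pan, which has dropped. The near pan is raised and empty. Next is the second finial.

>>> {"op": "play_rows", "data": {
  "commands": [
    [-45,1,0,0],
    [-98,2,0,0],
    [-152,3,0,0],
    [-206,4,0,0],
    [-260,5,0,0],
    [-314,6,0,0],
    [-368,7,20,0],
    [-422,8,40,0],
    [-476,9,60,0],
    [-530,10,80,0],
    [-580,11,90,0],
    [-629,11,100,0]
  ],
  "gripper": 0.65
}}

```text
clock: 8.7
position: [448.4, -306.3, 89.2]
orientation: [-2.399, -2.024, 0.001]
force: [1.1, 0.5, 0.9]
opening: 70.4
grasp_force: 0.0
```

>>> {"op": "play_rows", "data": {
  "commands": [
    [0,0,0,0],
    [0,0,0,0],
    [0,0,0,0]
  ]
}}

```text
clock: 9.07
position: [450.7, -303.1, 91.0]
orientation: [-2.397, -2.029, -0.001]
force: [-0.8, 0.3, -0.2]
opening: 70.3
grasp_force: 0.0
```

```bash
python3 go.py 452,-304,16; python3 - <<'E'
from h import *
# pR raised: new centre
a,P=pts("top");z=P[...,2];c=np.array([506,80.])
for _ in range(4):
    m=(np.hypot(P[...,0]-c[0],P[...,1]-c[1])<54)&(z>80)&(z<130);q=P[m];c=(np.nanpercentile(q[:,:2],1,axis=0)+np.nanpercentile(q[:,:2],99,axis=0))/2
print(c,np.median(q[np.hypot(*(q[:,:2]-c).T)<35][:,2]))
E
```

```text
9.075 [ 450.7 -303.1   91. ] force [-0.75  0.28 -0.24] open 70.3180275864363 0.0 
 [[ 0.165  0.986 -0.   ]
 [ 0.986 -0.165  0.001]
 [ 0.001 -0.001 -1.   ]]
[ 452. -304.   16.] -> [-0.8  1.5 75. ]
[506.19889765  80.74451565] 104.85843974930157
```

>>> {"op": "play_rows", "data": {
  "commands": [
    [0,1,25,0],
    [0,1,50,0],
    [0,1,68,0],
    [0,1,75,0],
    [0,1,75,0]
  ]
}}

```text
clock: 9.75
position: [451.3, -305.1, 16.1]
orientation: [-2.4, -2.027, -0.0]
force: [-0.0, 0.1, 0.0]
opening: 70.1
grasp_force: 0.0
```

>>> {"op": "play_rows", "data": {
  "commands": [
    [0,0,0,0],
    [0,0,0,0],
    [0,0,0,0],
    [0,0,0,0],
    [0,0,0,0],
    [0,0,0,0]
  ],
  "gripper": -1
}}

```text
clock: 10.5
position: [452.2, -306.2, 17.4]
orientation: [2.399, 2.025, 0.001]
force: [-0.7, 0.2, 5.1]
opening: 36.4
grasp_force: 30.6
```

>>> {"op": "play_rows", "data": {
  "commands": [
    [0,0,-30,0],
    [0,0,-70,0],
    [20,0,-110,0],
    [60,0,-140,0],
    [110,0,-140,0],
    [160,0,-140,0],
    [210,0,-140,0],
    [260,0,-140,0],
    [310,0,-140,0],
    [350,0,-140,0],
    [350,0,-140,0],
    [350,0,-140,0]
  ]
}}

```text
clock: 12.0
position: [509.3, 38.6, 155.6]
orientation: [-2.401, -2.026, 0.003]
force: [-0.2, -0.7, -1.2]
opening: 36.2
grasp_force: 30.3
```

```bash
python3 go.py 506,79.5,121
```

```text
12.0 [509.3  38.6 155.6] force [-0.19 -0.71 -1.25] open 36.21023516531172 30.308107025921345 
 [[ 0.168  0.986 -0.002]
 [ 0.986 -0.168 -0.001]
 [-0.001 -0.001 -1.   ]]
[506.   79.5 121. ] -> [ 39.8 -10.1  34.6]
```

>>> {"op": "play_rows", "data": {
  "commands": [
    [20,-5,0,0],
    [40,-10,0,0],
    [40,-10,8,0],
    [40,-10,16,0],
    [40,-10,24,0],
    [40,-10,30,0],
    [40,-10,34,0],
    [40,-10,37,0],
    [40,-10,40,0],
    [40,-10,41,0],
    [40,-10,41,0]
  ]
}}

```text
clock: 13.38
position: [507.1, 80.6, 115.4]
orientation: [2.401, 2.026, 0.0]
force: [0.3, -1.1, 0.9]
opening: 36.4
grasp_force: 30.5
```

>>> {"op": "play_rows", "data": {
  "commands": [
    [0,0,0,0],
    [0,0,0,0],
    [0,0,0,0],
    [0,0,0,0]
  ],
  "gripper": 0.32
}}

```text
clock: 13.88
position: [506.9, 80.7, 115.3]
orientation: [-2.401, -2.026, -0.0]
force: [0.6, 1.0, 0.4]
opening: 56.2
grasp_force: 0.0
```

>>> {"op": "play_rows", "data": {
  "commands": [
    [0,0,-15,0],
    [0,0,-40,0],
    [0,0,-70,0],
    [0,0,-90,0],
    [0,0,-90,0],
    [0,0,-90,0],
    [0,0,-90,0],
    [0,0,-90,0],
    [0,0,-90,0],
    [0,0,-90,0]
  ]
}}

```text
clock: 15.12
position: [506.8, 80.7, 205.0]
orientation: [-2.401, -2.026, 0.0]
force: [0.1, 0.3, 0.2]
opening: 56.2
grasp_force: 0.0
```

```bash
python3 - <<'E'
from h import *
a,P=pts("scene");save(cv2.resize(a[100:260,200:512],(780,400)),"s3")
E
python3 go.py
```

```text
15.175 [506.9  80.6 205.1] force [-0.17  0.26  1.1 ] open 56.34575464227565 0.0 
 [[ 0.168  0.986 -0.   ]
 [ 0.986 -0.168  0.   ]
 [ 0.    -0.    -1.   ]]
```

View pics/s3.png

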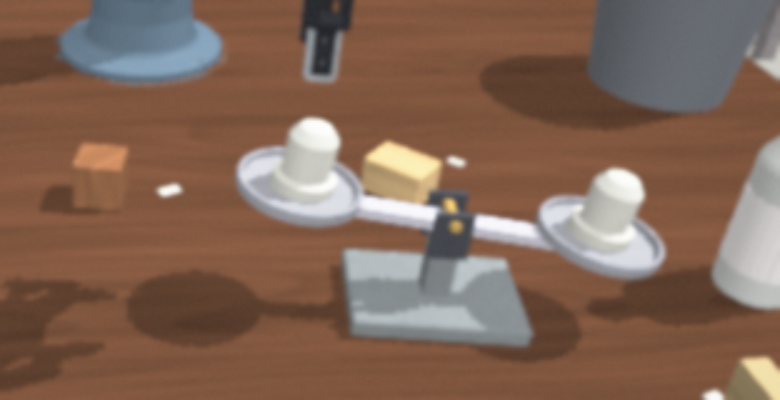

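The far pan, holding the first finial, is down, and both finials stand centred. The far one is therefore the heavier. I'll measure it from above.

```bash
python3 - <<'E'
from h import *
a,P=pts("top");z=P[...,2];c=np.array([547,317.])
for _ in range(4):
    m=(np.hypot(P[...,0]-c[0],P[...,1]-c[1])<30)&(z>107)&(z<150);q=P[m];c=(np.nanpercentile(q[:,:2],2,axis=0)+np.nanpercentile(q[:,:2],98,axis=0))/2
print(c,np.percentile(q[:,2],97),len(q))
E
python3 go.py 546,318,180
```

```text
[541.7202981  322.01534958] 133.10465734069535 184
15.225 [506.9  80.6 205.2] force [-0.53  0.8   0.28] open 56.468595836643615 0.0 
 [[ 0.168  0.986 -0.   ]
 [ 0.986 -0.168  0.   ]
 [ 0.    -0.    -1.   ]]
[546. 318. 180.] -> [240.6  -1.4  25.2]
```

>>> {"op": "play_rows", "data": {
  "commands": [
    [40,0,0,0],
    [90,-1,0,0],
    [140,-2,0,0],
    [190,-3,0,0],
    [230,-3,0,0],
    [242,-3,15,0],
    [242,-3,35,0],
    [242,-3,55,0],
    [242,-3,55,0]
  ],
  "gripper": 0.6
}}

```text
clock: 16.35
position: [543.4, 315.6, 146.6]
orientation: [2.404, 2.023, -0.011]
force: [0.4, 1.0, 0.1]
opening: 68.0
grasp_force: 0.0
```

```bash
python3 go.py 544,320,95; python3 - <<'E'
from h import *
w,P=pts("wrist");s,_=pts("scene")
save(np.hstack([cv2.resize(w,(400,300)),cv2.resize(s[100:260,299:512],(400,300))]),"w1")
E
```

```text
16.35 [543.4 315.6 146.6] force [0.42 0.96 0.08] open 67.98035086128301 0.0 
 [[ 0.171  0.985 -0.005]
 [ 0.985 -0.171 -0.005]
 [-0.006 -0.004 -1.   ]]
[544. 320.  95.] -> [ 4.7  0.1 51.6]
```

View pics/w1.png

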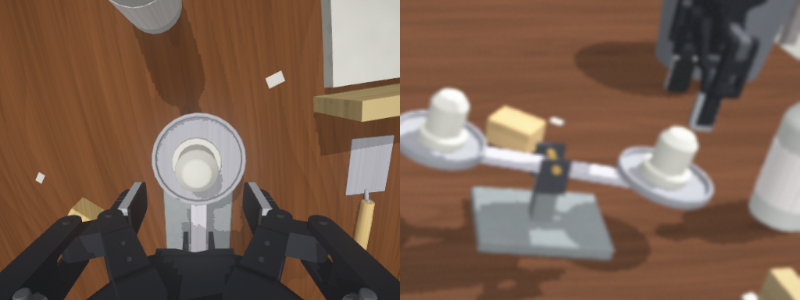

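The wrist view shows the heavy finial at (197,168), midway between the fingers at about 138 and 253. I'll descend and grip it.

>>> {"op": "play_rows", "data": {
  "commands": [
    [4,0,18,0],
    [4,0,34,0],
    [4,0,45,0],
    [4,0,50,0],
    [4,0,50,0]
  ]
}}

```text
clock: 17.08
position: [545.1, 323.4, 99.7]
orientation: [-2.401, -2.026, 0.001]
force: [-0.2, 0.0, 0.3]
opening: 68.4
grasp_force: 0.0
```

>>> {"op": "play_rows", "data": {
  "commands": [
    [0,0,0,0],
    [0,0,0,0],
    [0,0,0,0],
    [0,0,0,0],
    [0,0,0,0],
    [0,0,0,0]
  ],
  "gripper": -1
}}

```text
clock: 17.82
position: [546.0, 324.1, 101.3]
orientation: [2.401, 2.026, 0.003]
force: [0.3, -0.2, 5.2]
opening: 36.9
grasp_force: 30.5
```

>>> {"op": "play_rows", "data": {
  "commands": [
    [0,0,-4,0],
    [0,0,-8,0],
    [0,0,-12,0],
    [0,0,-16,0],
    [0,0,-20,0],
    [0,0,-25,0],
    [0,0,-30,0],
    [0,0,-38,0],
    [0,0,-55,0],
    [0,0,-80,0],
    [0,0,-110,0],
    [0,0,-130,0]
  ]
}}

```text
clock: 19.32
position: [545.9, 324.5, 233.2]
orientation: [2.4, 2.026, 0.005]
force: [1.1, 0.4, -1.1]
opening: 36.7
grasp_force: 30.3
```

```bash
python3 go.py 638,-231.4,100; python3 - <<'E'
from h import *
s,_=pts("scene");save(cv2.resize(s[40:260,220:512],(780,580)),"s4")
E
```

```text
19.325 [545.9 324.5 233.2] force [ 1.05  0.39 -1.09] open 36.67011243926155 30.258160885423422 
 [[ 0.168  0.986  0.003]
 [ 0.986 -0.168  0.002]
 [ 0.002  0.002 -1.   ]]
[ 638.  -231.4  100. ] -> [-532.8  183.7  132.4]
```

View pics/s4.png

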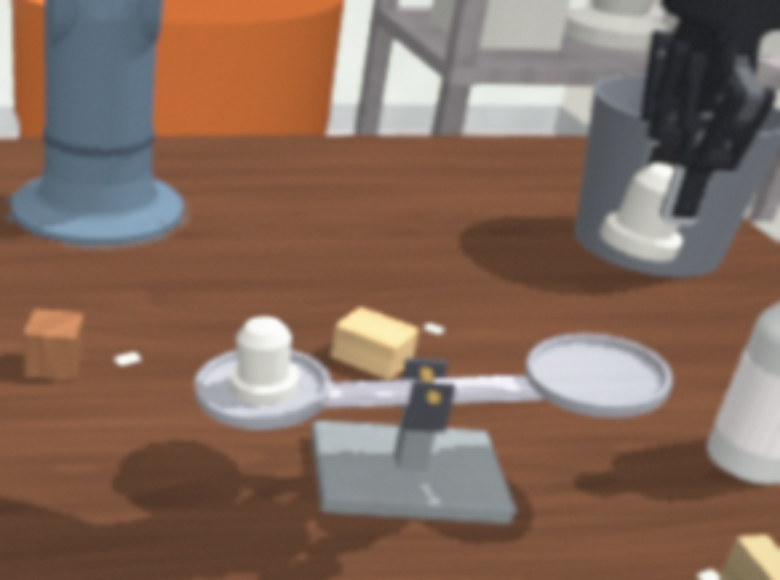

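The light finial stands on its pan at (262,360), and the heavy one is gripped at (648,215) with a lean of about 7°. I'll carry it to the tray.

>>> {"op": "play_rows", "data": {
  "commands": [
    [-40,14,0,0],
    [-85,30,0,0],
    [-135,47,0,0],
    [-185,65,0,0],
    [-235,82,0,0],
    [-285,99,0,0],
    [-335,117,0,0],
    [-385,134,20,0],
    [-430,150,45,0],
    [-475,166,75,0],
    [-510,178,105,0],
    [-527,184,130,0]
  ]
}}

```text
clock: 20.88
position: [636.8, -231.1, 98.1]
orientation: [-2.405, -2.02, 0.004]
force: [0.2, -0.2, -1.4]
opening: 36.6
grasp_force: 30.3
```

>>> {"op": "play_rows", "data": {
  "commands": [
    [0,0,0,0],
    [0,0,10,0],
    [0,0,20,0],
    [0,0,20,0]
  ]
}}

```text
clock: 21.38
position: [637.7, -225.1, 79.8]
orientation: [-2.398, -2.028, 0.001]
force: [-0.2, 0.1, -1.1]
opening: 36.7
grasp_force: 30.5
```

```bash
python3 go.py 639,-225,31; python3 - <<'E'
from h import *
s,_=pts("scene");save(cv2.resize(s[140:320,70:310],(720,540)),"s5")
E
```

```text
21.375 [ 637.7 -225.1   79.8] force [-0.22  0.09 -1.08] open 36.70662900836403 30.487785916775465 
 [[ 0.166  0.986 -0.001]
 [ 0.986 -0.166  0.001]
 [ 0.001 -0.001 -1.   ]]
[ 639. -225.   31.] -> [ 0.3  1.4 48.8]
```

View pics/s5.png

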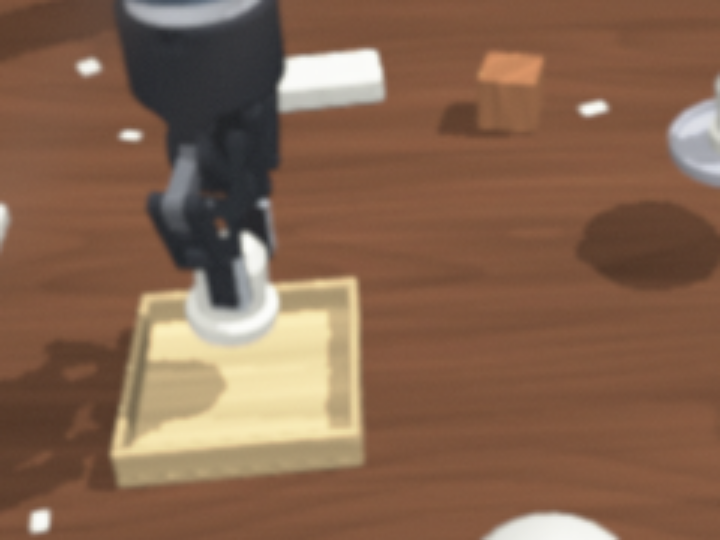

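The finial hangs at (232,305) over the tray. I'll lower it and watch the force.

>>> {"op": "play_rows", "data": {
  "commands": [
    [0,0,12,0],
    [0,0,24,0],
    [0,0,34,0],
    [0,0,40,0],
    [0,0,44,0],
    [0,0,44,0],
    [0,0,44,0]
  ]
}}

```text
clock: 22.3
position: [638.5, -226.9, 36.7]
orientation: [2.4, 2.026, 0.001]
force: [0.4, 0.6, -2.0]
opening: 36.8
grasp_force: 30.5
```

>>> {"op": "play_rows", "data": {
  "commands": [
    [0,0,1,0],
    [0,0,3,0],
    [0,0,4,0],
    [0,0,4,0]
  ]
}}

```text
clock: 22.8
position: [638.3, -227.4, 33.1]
orientation: [2.401, 2.025, -0.0]
force: [-1.7, -0.7, 3.1]
opening: 36.5
grasp_force: 31.1
```

>>> {"op": "play_rows", "data": {
  "commands": [
    [0,0,1,0],
    [0,0,2,0],
    [0,0,2,0]
  ]
}}

```text
clock: 23.18
position: [638.2, -228.3, 32.5]
orientation: [2.401, 2.024, -0.003]
force: [-3.9, -1.6, 9.8]
opening: 36.9
grasp_force: 32.1
```

>>> {"op": "play_rows", "data": {
  "commands": [
    [0,0,0,0],
    [0,0,0,0],
    [0,0,0,0],
    [0,0,0,0],
    [0,0,0,0]
  ],
  "gripper": 0.4
}}

```text
clock: 23.8
position: [638.1, -226.6, 30.0]
orientation: [-2.401, -2.026, -0.0]
force: [-0.4, -0.1, 0.1]
opening: 59.8
grasp_force: 0.0
```

>>> {"op": "play_rows", "data": {
  "commands": [
    [0,0,-15,0],
    [0,0,-40,0],
    [0,0,-75,0],
    [0,0,-110,0],
    [0,0,-150,0],
    [-30,0,-190,0],
    [-80,0,-200,0],
    [-120,0,-200,0],
    [-120,0,-200,0],
    [-120,0,-200,0]
  ]
}}

```text
clock: 25.05
position: [618.2, -344.1, 230.9]
orientation: [-2.4, -2.026, -0.002]
force: [1.0, 1.0, -0.2]
opening: 59.8
grasp_force: 0.0
```

```bash
python3 - <<'E'
from h import *
s,_=pts("scene");a,P=pts("top");z=P[...,2]
for c in ([638,-231.],[505,82.]):
    zz=(45,75) if c[1]<0 else (110,150)
    for _ in range(3):
        q=P[(np.hypot(P[...,0]-c[0],P[...,1]-c[1])<35)&(z>zz[0])&(z<zz[1])]; c=(np.nanpercentile(q[:,:2],2,axis=0)+np.nanpercentile(q[:,:2],98,axis=0))/2
    print(c,np.percentile(q[:,2],97),len(q))
save(cv2.resize(s[110:320,70:500],(800,390)),"s6")
E
```

```text
[ 635.10942316 -235.0914252 ] 61.72402319979396 279
[504.83645591  76.57944269] 132.17059316460197 362
```

View pics/s6.png

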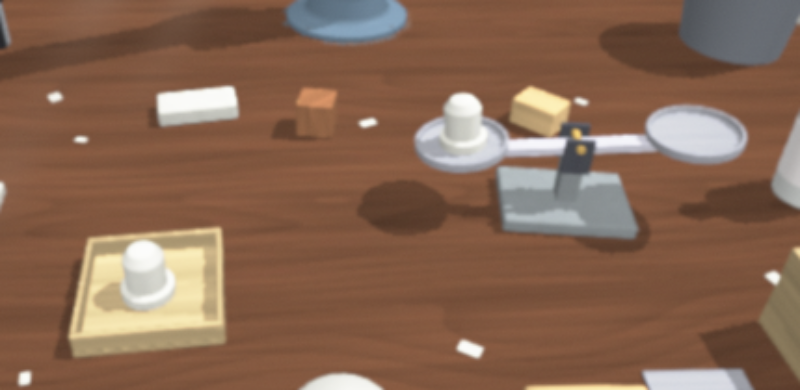

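The heavy finial stands upright in the tray at (147,275). The light one stands on its pan at (463,125), and the arm is clear of both.

```bash
python3 -c "
from station import robot
print(robot.sign_off())"
```

```text
the job is handed in; nothing more can be done
None
```

The job is handed in at about 25 s of the 72 s allowed: the heavier finial stands upright in the tray and the lighter one is still on its pan, both let go; the sign-off call did not report a verdict.

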